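# Clock the vacuum elbow on an inclined measuring fixture

### The arm

A 7-joint arm with a two-finger parallel gripper is mounted at the origin on the work surface. World frame = base frame: x ahead of the robot, y to its left, z up, the work surface at z = 0. Lengths are in m, angles in rad, forces in N, time in s.
With the tool pointing down it reaches from about 0.35 to 0.9 m from the base axis. Payload 8.1 kg.
Tool frame: the origin (TCP) lies on the centre line of the jaws, within the pads' length; the fingertips stand 19 mm ahead of it and the grasp point (between the pads) is the TCP (arm.tip_reach is the distance from the TCP to the fingertips, in m); z points along the fingers, y is the line along which they close (so a half turn about z gives the same grasp; the last joint's range is limited). The gripper opens to 92 mm and grips with 3 to 60 N. Pads are 19 mm wide; open, the fingers measure 130 mm over their backs; the gripper's body (75 mm by 190 mm) begins 47 mm behind the grasp point.
Start: joints at [1.123, 0.434, 0.025, 1.573, -0.012, 1.134, -0.075], TCP at [0.211, -0.588, 0.246] pointing down, gripper open.
Joint ranges: [-2.62, 2.62], [-0.44, 2.09], [-1.27, 1.32], [0.08, 2.57], [-1.32, 4.46], [0.12, 2], [-2.74, 2.74]. Speed limits (rad/s): [2.22, 2.22, 3.01, 3.01, 3.14, 3.14, 3.14].

### API

Orientations are given as a rotation vector (axis times angle).
In Python, from cell import arm gives the robot as it stands.
- The arm moves only by the tool arm_command, never from a script. Its argument "targets" is a list that holds one entry, the list of rows, each a list of 6 numbers: the shift along the tool's x, y, z in m, then the turn, a rotation vector about the tool's x, y, z in rad. A call has 1 to 10 rows; each row shifts and turns the commanded pose from where the row before left it, along the tool's axes as they then stand; what a row does not reach is not made up. A row lasts 1/8 s, in which the tool goes at most 62.5 mm and 10.7 degrees, less where a joint would pass 70% of its speed; a pose out of reach is approached as far as the arm can. A call with a gripper value outside its range is refused whole. "jaw" is the finger opening in m, from 0 to 0.0918, set as the call begins (left out, the last holds). The fingers move at their own pace and stop on an object; "newtons" is the grip in N (left out, the last holds). Time passes only in rows, so rows that do not move let the fingers close. It gives the time, the measured TCP pose, the force, the opening and the grip force at its end, in the units of the state.
- arm.observe(): the state, without advancing time (a new reading comes with each control period).
- arm.get_image(name): name is "side" or "top"; returns a dict with "pixels" (400x640x3 uint8, red, green, blue), "z_map" (400x640 float32, m along the optical axis (not along the pixel's ray), 0 where there is no reading), "fx", "fy", "cx", "cy" (pixels), "xyz" and "rotation" of the camera in the world. Camera axes: x right, y down, z forward; pixel columns grow to the right and rows downward; lengths in m; the calibration is good to about 2 mm. A picture is of the moment at which its call begins.
- arm.sign_off(): hands the job in; it is judged then, once.
The state is a dict: "clock": time; "joints": joint angles; "dq": joint speeds; "joint_efforts": joint torques, N m; "position": TCP position; "ee_rot": TCP orientation; "force": force on the tool from outside, world axes, zero at the start; "ft_torque": the same for the moment, N m; "width": opening from 0.0 (shut) to 1.0 (fully open); "gripper_force": force on a finger pad.
Only numpy, scipy, OpenCV 4.12 (cv2) and the standard library are available. Lean on these libraries where they do the work, as an engineer would, in place of code of your own. Each camera call takes 0.05 s, during which the arm holds its last target. There are 200 camera calls.

### The job

On the dark fixture block, screw the aluminium hose elbow further onto its leaning threaded stub (clockwise, seen from above it) and stop when its outlet points at the upright pointer blade of the ring underneath, then let go of it. Do not shift the pointer, and leave the other things on the table where they are.

Things in the scene. Friction and masses are not known exactly. Their poses are not given: they have to be found in the camera images.
- block: Dark steel fixture block fixed to the table, place and yaw vary. Foot 150 x 130 x 24 mm (centre 20 mm to the block's +x); a round inclined pedestal of 84 mm carries the threaded stub. Origin on the table right under the stub's base; z up. The stub axis leans 30 degrees from vertical to the block's -x side: direction (-0.5, 0, 0.866) in the block's frame.
- stub_base (a point): Where the stub's axis leaves the pedestal's end face, 100 mm above the table (block's frame: 0, 0, 0.100). Axes are the block's (z vertical).
- elbow (a joint): Turn of the aluminium elbow, rad, growing as it is screwed on (clockwise looking down on it along the stub axis). Thread already started, 6 mm down per turn. At 0 the outlet points up the slope: (0.866, 0, 0.5) in the block's frame. Starts at -0.4 to 0.6; stops at -0.8 and at 4.3 (beyond the pointer). Stiff (0.08 N m): stays where it is left.
- outlet (a point): Centre of the open end of the elbow's outlet, 100 mm out from the stub axis and (at joint 0) 62 mm up the axis from stub_base. The outlet leg is a 36 mm tube with an end collar 46 mm in diameter, 20 mm long; the socket on the stub is 52 mm in diameter. x points out of the outlet, z up along the stub axis.
- square_top (a point): Top centre of the elbow's wrench square: a 30 x 30 mm square boss on the stub axis, on top of the bend, flats parallel and square to the outlet. At joint 0 its top is 120 mm up the axis from stub_base; its upper 38 mm is clear of the outlet leg and can be gripped. x points as the outlet does, z up along the stub axis.
- pointer (a point): The mark: top of the upright steel blade (22 x 8 x 32 mm high) on the arm of the clamped ring under the elbow, 117 mm out from the stub axis, 32 mm up the axis from stub_base. x points radially outward, z up along the stub axis. The outlet passes above it. It lies 2.0 to 3.3 rad clockwise of the elbow's zero (1.4 to 3.7 rad clockwise of the outlet's start).
- spare_tee: Spare aluminium pipe tee, 100 x 106 x 52 mm, loose, lying flat on the table. A bystander. Origin on the table surface under the crossing.
- ref_ball: Reference ball: white 32 mm ball on a stem on a dark steel foot of 60 mm, 99 mm tall, standing loose. A bystander. Origin under the foot's centre.
- vee_block: Steel V-block, 90 x 60 x 54 mm, loose. A bystander. Origin under its centre.
- spanner: Steel spanner 180 mm long lying on the table, loose. A bystander. Origin at its underside.
- casting: White moulded sample part, 110 x 70 x 45 mm with three ribs, loose. A bystander. Origin under its centre.
There are look-alikes about, which are no part of the job. What is shaped like the block but red is not meant.

How it is judged:
By the outcome, as a careful person would: the job done as asked, in the order asked, and still so for the second after the job is handed in, with the robot touching nothing.
It also fails if it takes over 54 s, if anything falls off the work surface, if the arm or the gripper's body presses on something with over 40 N, if the wrist force passes 120 N, or if a joint passes its speed limit or range.

## Working session

There is one attempt and no reset: what is moved stays moved. The work goes in short steps, Python scripts to look and compute and a tool call to move; the robot and the scene stay as the last step left them, time stands still between calls to the robot, and variables do not carry over. Pictures are saved under pics/ and viewed, at most 10 in all, crops included, and the job is handed in when it is done.

Besides the shell and the picture viewer there is one more tool, called after "Emit:" as a command line: name --argument value ..., lists and objects as JSON in quotes. arm_command: Moves the arm, as the interface text tells. Its arguments: {"type":"object","properties":{"targets":{"type":"array","items":{"type":"array","items":{"type":"array","items":{"type":"number"}}}},"jaw":{"type":"number"},"newtons":{"type":"number"}},"required":["targets"]}

```bash
mkdir -p pics; ls
cat > h.py <<'E'
import numpy as np, cv2
from scipy.spatial.transform import Rotation as R
from cell import arm
def shot(n,f=None):
    im=arm.get_image(n)
    if f: cv2.imwrite('pics/'+f,im['pixels'][:,:,::-1])
    return im
def cloud(im):
    z=im['z_map']; v,u=np.indices(z.shape)
    p=np.stack([(u-im['cx'])/im['fx']*z,(v-im['cy'])/im['fy']*z,z],-1)
    Rm=np.array(im['rotation']); Rm=Rm if Rm.shape==(3,3) else R.from_rotvec(Rm).as_matrix()
    P=p@Rm.T+np.array(im['xyz']); P[z<=0]=np.nan
    return P
E
python3 - <<'E'
from h import *
a=shot('side','s0.png');b=shot('top','t0.png')
for i in (a,b): print(i['xyz'],np.round(i['rotation'],3),i['fx'])
np.savez('f0.npz',s=cloud(a),t=cloud(b))
o=arm.observe();print(o)
E
```

```text
pics
[0.20577647 0.86516724 0.67900289] [-0.523  2.551 -1.424] 383.19822300077084
[0.38567193 0.07327457 0.95761677] [-2.166  2.11  -0.19 ] 376.7351469382011
{'clock': 0.1, 'joints': array([ 1.12343495,  0.43511924,  0.02498167,  1.57398279, -0.01162584,
        1.13400962, -0.0750933 ]), 'dq': array([-1.51099191e-04, -2.24620021e-03, -2.28584866e-04, -4.04793921e-03,
       -1.35157108e-03,  2.68540711e-04, -5.04673007e-05]), 'joint_efforts': array([ 4.62068478e-03, -6.69129539e+01,  9.88832898e-01, -3.15143752e+01,
       -6.04309654e-02,  3.75282147e-02,  6.54038104e-05]), 'position': array([ 0.21104576, -0.58783929,  0.2450537 ]), 'ee_rot': array([-3.09374171e+00, -5.38518557e-01,  5.30999159e-04]), 'force': array([0.20469679, 0.03193545, 0.76869751]), 'ft_torque': array([-0.00233903,  0.01586149, -0.00825298]), 'gripper_force': 0.0, 'width': 0.9997352014785906}
```

View pics/t0.png

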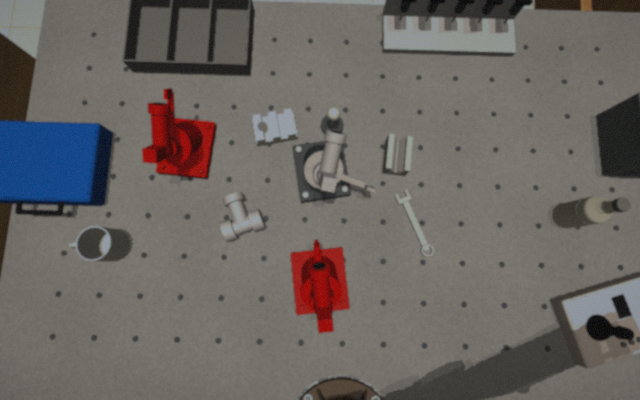

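View pics/s0.png

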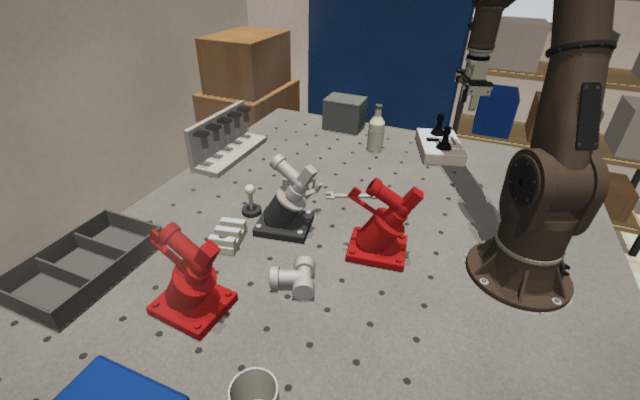

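The top view shows the block's dark foot around (322,170), the elbow around (333,155), and a ring arm that reaches to (370,190). In the side view the block is at (290,200). I'll zoom in on both.

Run:
```python
from h import *
t=cv2.imread('pics/t0.png')[95:215,275:395];s=cv2.imread('pics/s0.png')[145:250,240:345]
t=cv2.resize(t,(400*1,400),interpolation=cv2.INTER_CUBIC);s=cv2.resize(s,(400,400),interpolation=cv2.INTER_CUBIC)
cv2.imwrite('pics/c0.png',np.hstack([t,s]))
d=np.load('f0.npz')
T=d['t']
for (u,v) in [(298,148),(338,141),(348,193),(306,200),(333,132),(326,172),(325,183),(370,190),(352,182),(334,113)]: print(u,v,T[v,u].round(4))
```

```text
298 148 [0.6785 0.1205 0.033 ]
338 141 [0.6395 0.0293 0.2109]
348 193 [ 0.567  -0.0092  0.0234]
306 200 [0.5467 0.0963 0.021 ]
333 132 [0.6584 0.04   0.2117]
326 172 [0.5821 0.0517 0.1746]
325 183 [0.5513 0.0541 0.2053]
370 190 [ 0.5609 -0.0538  0.0987]
352 182 [ 0.5819 -0.013   0.0851]
334 113 [0.7474 0.0335 0.0995]
```

View pics/c0.png

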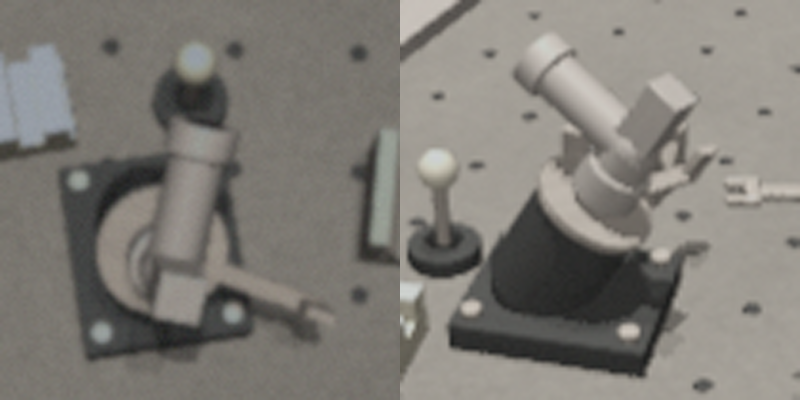

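```bash
cat >> h.py <<'E'
def blockfr(o,yaw):
    c,s=np.cos(yaw),np.sin(yaw); return np.array([[c,-s,0],[s,c,0],[0,0,1]]),np.array([*o,0.])
B=np.array([[.866,0,-.5],[0,1,0],[.5,0,.866]])  # cols: e0(up slope), y, axis
E
python3 - <<'E'
from h import *
d=np.load('f0.npz')
from scipy.spatial import cKDTree
A=np.vstack([d['t'].reshape(-1,3),d['s'].reshape(-1,3)]);src=np.r_[np.zeros(256000),np.ones(256000)]
k=(abs(A[:,0]-.6)<.15)&(abs(A[:,1]-.05)<.15); A=A[k];src=src[k]
for c in (0,1):
    m=(src==c)&(abs(A[:,2]-.024)<.006)
    r=cv2.minAreaRect((A[m][:,:2]*1000).astype(np.float32)); print(c,m.sum(),r)
    from numpy import nan
np.savez('loc.npz',A=A,src=src)
T=d['t'];print('ball side etc');
for c in (0,1):
  P=A[src==c]
  m=P[:,2]>.13
  print(c,m.sum(),P[m].min(0),P[m].max(0))
E
```

```text
0 1434 ((612.0549926757812, 49.65248107910156), (277.27496337890625, 299.0697937011719), 0.37298130989074707)
1 996 ((644.7066040039062, 89.84039306640625), (194.78842163085938, 195.55458068847656), 10.380112648010254)
ball side etc
0 1179 [0.534801   0.01206238 0.13047431] [0.67173313 0.07983862 0.22209064]
1 970 [0.53549905 0.02145254 0.13014213] [0.67075616 0.08702329 0.22254684]
```

```bash
cat >> h.py <<'E'
def cyl(p,r,lo,hi): # p with z axis along cyl
    a=np.hypot(p[:,0],p[:,1])-r; b=np.maximum(lo-p[:,2],p[:,2]-hi)
    return np.minimum(np.maximum(a,b),0)+np.hypot(np.maximum(a,0),np.maximum(b,0))
def box(p,c,h):
    q=abs(p-np.array(c))-np.array(h); return np.linalg.norm(np.maximum(q,0),axis=1)+np.minimum(q.max(1),0)
def local(A,x):
    M,o=blockfr(x[:2],x[2]); return (A-o)@M
def elb(S,q): # stub coords -> elbow coords (x along outlet, z axis)
    c,s=np.cos(q),np.sin(q); return S@np.array([[c,s,0],[-s,c,0],[0,0,1]])
def stub(A,x): return (local(A,x)-[0,0,.1])@B
def sdf(A,x):
    L=local(A,x);S=stub(A,x);q=x[3];h=-.006*q/(2*np.pi)
    E=elb(S,q)-[0,0,h]
    leg=E[:,[1,2,0]]-[0,.062,0]
    return np.min([box(L,[.02,0,.012],[.075,.065,.012]),cyl(S,.042,-.15,0),cyl(E,.026,.02,.08),
      cyl(leg,.018,0,.1),cyl(leg,.023,.08,.1),box(E,[0,0,.1],[.015,.015,.02]),abs(L[:,2])+.0],axis=0)
E
cat > fit.py <<'E'
from h import *
from scipy.optimize import least_squares
d=np.load('loc.npz');A=d['A'];src=d['src']
x=np.array([.603,.052,.17,.35])
def ok(x):
    L=local(A,x); S=stub(A,x); r=np.hypot(S[:,0],S[:,1])
    return (abs(L[:,0]-.02)<.12)&(abs(L[:,1])<.1)&((L[:,2]>.012)) &(abs(sdf(A,x))<.015)
for it in range(4):
    m=ok(x); f=least_squares(lambda y:sdf(A[m],y),x,loss='soft_l1',f_scale=.002,x_scale=[.01,.01,.1,.1]); x=f.x
    print(m.sum(),x.round(4),np.median(abs(sdf(A[m],x))))
for c in(0,1):
    m=ok(x)&(src==c); print(c,least_squares(lambda y:sdf(A[m],y),x,loss='soft_l1',f_scale=.002).x.round(4))
S=stub(A,x);r=np.hypot(S[:,0],S[:,1]);phi=np.arctan2(-S[:,1],S[:,0])
m=(abs(r-.117)<.03)&(S[:,2]>-.03)&(S[:,2]<.045)&(abs(sdf(A,x))>.006)&(A[:,2]>.035)
for c in (0,1):
    k=m&(src==c)
    print(c); print(np.c_[phi[k],r[k],S[k,2]][np.argsort(phi[k])].round(3)[:60])
np.save('x.npy',x)
E
python3 fit.py
```

```text
6220 [0.6059 0.0567 0.1926 0.3307] 0.0017993228856019658
6214 [0.606  0.0568 0.1927 0.3315] 0.0017880871119288991
6214 [0.606  0.0568 0.1927 0.3315] 0.001788086372350648
6214 [0.606  0.0568 0.1927 0.3315] 0.00178808639148109
0 [0.6045 0.0571 0.2321 0.3585]
1 [0.608  0.057  0.1833 0.3211]
0
[[1.999e+00 8.900e-02 7.000e-03]
 [2.007e+00 9.400e-02 9.000e-03]
 [2.008e+00 9.700e-02 6.000e-03]
 [2.014e+00 9.900e-02 1.000e-02]
 [2.015e+00 1.050e-01 4.000e-03]
 [2.017e+00 1.020e-01 6.000e-03]
 [2.020e+00 9.200e-02 6.000e-03]
 [2.020e+00 1.100e-01 6.000e-03]
 [2.021e+00 1.070e-01 8.000e-03]
 [2.022e+00 8.900e-02 9.000e-03]
 [2.023e+00 1.180e-01 6.000e-03]
 [2.024e+00 1.140e-01 1.000e-03]
 [2.026e+00 1.150e-01 7.000e-03]
 [2.030e+00 9.800e-02 6.000e-03]
 [2.031e+00 1.020e-01 1.000e-02]
 [2.034e+00 1.130e-01 7.000e-03]
 [2.034e+00 1.060e-01 5.000e-03]
 [2.036e+00 9.200e-02 1.000e-02]
 [2.038e+00 9.500e-02 6.000e-03]
 [2.040e+00 1.190e-01 7.000e-03]
 [2.041e+00 8.900e-02 1.100e-02]
 [2.043e+00 1.100e-01 2.200e-02]
 [2.043e+00 1.110e-01 5.000e-03]
 [2.045e+00 1.110e-01 2.800e-02]
 [2.045e+00 1.010
[... 1734 characters left out ...]
0.009]
 [2.073 0.105 0.023]
 [2.074 0.1   0.011]
 [2.075 0.103 0.019]
 [2.076 0.109 0.035]
 [2.077 0.106 0.01 ]
 [2.079 0.112 0.008]
 [2.082 0.108 0.019]
 [2.084 0.11  0.027]
 [2.085 0.118 0.012]
 [2.085 0.123 0.006]
 [2.086 0.113 0.035]
 [2.087 0.116 0.008]
 [2.087 0.119 0.016]
 [2.087 0.113 0.018]
 [2.088 0.094 0.01 ]
 [2.089 0.104 0.016]
 [2.09  0.119 0.034]
 [2.091 0.107 0.007]
 [2.093 0.106 0.025]
 [2.093 0.124 0.016]
 [2.094 0.109 0.033]
 [2.094 0.122 0.03 ]
 [2.095 0.114 0.027]
 [2.095 0.103 0.034]
 [2.096 0.118 0.022]
 [2.1   0.111 0.024]
 [2.1   0.122 0.035]
 [2.101 0.107 0.016]
 [2.102 0.12  0.014]
 [2.102 0.11  0.007]
 [2.102 0.118 0.027]
 [2.103 0.09  0.008]
 [2.103 0.097 0.01 ]]
```

The elbow is at about 0.33 rad and the blade at about 2.08 rad (8 mm thick, 22 mm radially). Next I'll plan the approach to the square, with the tool along the stub axis.

```bash
cat >> h.py <<'E'
def goal(x,up,q=None,k=0):
    """tool pose at height up on the stub axis, y_t along outlet turned k*90deg"""
    M,o=blockfr(x[:2],x[2]); q=x[3] if q is None else q
    W=M@B; a=W[:,2]; y=W@np.array([np.cos(q),-np.sin(q),0]); z=-a; xx=np.cross(y,z)
    return o+[0,0,.1]+up*a, np.c_[xx,y,z]
def delta(p,Rg):
    o=arm.observe(); R0=R.from_rotvec(o['ee_rot']).as_matrix()
    return R0.T@(p-o['position']), R.from_matrix(R0.T@Rg).as_rotvec()
E
python3 - <<'E'
from h import *
print([a for a in dir(arm) if a[0]!='_'])
x=np.load('x.npy');p,Rg=goal(x,.24);print(p,Rg.round(3))
print(delta(p,Rg))
o=arm.observe();R0=R.from_rotvec(o['ee_rot']).as_matrix()
print('up .2 first, then shift',R0.T@(p-o['position']-[0,0,.2]))
for n in 'st':
  P=np.load('f0.npz')[n].reshape(-1,3)
  m=(P[:,0]>.1)&(P[:,0]<.75)&(P[:,1]>-.7)&(P[:,1]<0)&(P[:,2]>.12)&(P[:,2]<.6)
  print(n,P[m].min(0),P[m].max(0))
E
```

```text
['PlanningError', 'get_image', 'observe', 'sign_off', 'tip_reach']
[0.48818503 0.03382087 0.30784   ] [[ 0.096  0.866  0.491]
 [ 0.982 -0.163  0.096]
 [ 0.163  0.473 -0.866]]
(array([ 0.47088888, -0.49153752, -0.06216245]), array([-0.35362431,  0.42143883, -1.06166375]))
up .2 first, then shift [ 0.47090985 -0.49126357  0.13783737]
s [ 0.14736969 -0.69917298  0.12000361] [ 0.74903362 -0.48335624  0.57702604]
t [ 0.24609234 -0.67831693  0.12000975] [ 0.74979983 -0.53602268  0.19449334]
```

Emit:
arm_command --targets '[[[0,0,-0.05,0,0,0],[0,0,-0.05,0,0,0],[0,0,-0.05,0,0,0],[0,0,-0.05,0,0,0],[0.039,-0.041,0.005,0,0,0],[0.039,-0.041,0.005,0,0,0],[0.039,-0.041,0.005,0,0,0],[0.039,-0.041,0.005,0,0,0],[0.039,-0.041,0.005,0,0,0],[0.039,-0.041,0.005,0,0,0]]]' --jaw 0.0918 --newtons 30

```text
clock: 1.35
position: [0.3486, -0.2757, 0.4154]
ee_rot: [-3.095, -0.539, 0.0]
force: [1.7, -0.4, 0.5]
width: 1.0
gripper_force: 0.0
```

Emit:
arm_command --targets '[[[0.039,-0.041,0.005,0,0,0],[0.039,-0.041,0.005,0,0,0],[0.039,-0.041,0.005,0,0,0],[0.039,-0.041,0.005,0,0,0],[0.039,-0.041,0.005,0,0,0],[0.039,-0.041,0.005,0,0,0],[0,0,0,0,0,0]]]'

```text
clock: 2.22
position: [0.4857, 0.0376, 0.3849]
ee_rot: [-3.091, -0.55, 0.002]
force: [-0.7, 0.0, 0.3]
width: 0.997
gripper_force: 0.0
```

```bash
cat > g.py <<'E'
from h import *
import sys
x=np.load('x.npy');up=float(sys.argv[1]);q=float(sys.argv[2]) if len(sys.argv)>2 else None
d=delta(*goal(x,up,q));o=arm.observe();print(d,np.linalg.norm(d[1]),o['joints'].round(2),o['force'].round(1),o['clock'])
E
python3 g.py .24
```

```text
(array([0.00108135, 0.00462808, 0.07702374]), array([-0.35621998,  0.41968915, -1.05469587])) 1.1897121588620463 [ 0.27  0.16 -0.53  1.63  0.08  1.37 -1.49] [-0.7  0.   0.3] 2.225
```

Emit:
arm_command --targets '[[[0,0,0,-0.0445,0.0525,-0.132],[0,0,0,-0.0445,0.0525,-0.132],[0,0,0,-0.0445,0.0525,-0.132],[0,0,0,-0.0445,0.0525,-0.132],[0,0,0,-0.0445,0.0525,-0.132],[0,0,0,-0.0445,0.0525,-0.132],[0,0,0,-0.0445,0.0525,-0.132],[0,0,0,-0.0445,0.0525,-0.132],[0,0,0,0,0,0]]]'

```text
clock: 3.35
position: [0.4843, 0.0316, 0.3851]
ee_rot: [2.124, 1.832, 0.647]
force: [0.6, 0.6, -0.4]
width: 0.997
gripper_force: 0.0
```

```bash
python3 g.py .17
```

```text
(array([-0.00934486, -0.03375492,  0.13906447]), array([ 0.00199181,  0.00645112, -0.00674748])) 0.009545302410622968 [ 0.34 -0.16 -0.42  2.04 -0.16  0.73 -0.15] [ 0.6  0.6 -0.4] 3.35
```

Emit:
arm_command --targets '[[[-0.003,-0.011,0.046,0,0,0],[-0.003,-0.011,0.046,0,0,0],[-0.003,-0.011,0.046,0.002,0.006,-0.006],[0,0,0,0,0,0]]]'

```text
clock: 3.85
position: [0.5227, 0.0423, 0.2458]
ee_rot: [2.124, 1.847, 0.647]
force: [-0.5, 0.6, -0.3]
width: 1.0
gripper_force: 0.0
```

```bash
python3 - <<'E'
from h import *
a=shot('side');b=shot('top')
np.savez('f1.npz',s=cloud(a),t=cloud(b))
f=lambda i,r0,r1,c0,c1:cv2.resize(i['pixels'][r0:r1,c0:c1,::-1],(400,400),interpolation=cv2.INTER_CUBIC)
cv2.imwrite('pics/c1.png',np.hstack([f(b,95,215,275,395),f(a,100,250,220,370)]))
x=np.load('x.npy')
# square sides seen by side cam: points in elbow coords, z .09-.122
for n,fn in (('s','f0'),('t','f0'),('s','f1')):
    P=np.load(fn+'.npz')[n].reshape(-1,3);S=stub(P,x);E=elb(S,x[3])
    m=(abs(E[:,0])<.03)&(abs(E[:,1])<.03)&(E[:,2]>.088)&(E[:,2]<.128)
    print(n,fn,m.sum(),np.percentile(E[m],[3,50,97],axis=0).round(4).tolist())
    m2=m&(E[:,2]>.1165);print('top',m2.sum(),E[m2].mean(0).round(4),np.percentile(E[m2],[4,96],axis=0).round(4).tolist())
E
python3 g.py .106
```

```text
s f0 208 [[-0.0122, -0.0089, 0.0898], [0.0008, 0.0154, 0.1117], [0.0169, 0.0195, 0.122]]
top 82 [0.0023 0.0057 0.1205] [[-0.0117, -0.009, 0.1175], [0.0158, 0.0182, 0.1222]]
t f0 281 [[-0.0127, -0.0122, 0.0908], [0.0043, 0.0038, 0.1183], [0.0158, 0.0168, 0.1211]]
top 199 [0.0008 0.0021 0.1192] [[-0.0128, -0.0116, 0.1171], [0.0143, 0.0156, 0.1211]]
s f1 203 [[-0.0121, -0.0098, 0.0898], [0.0007, 0.015, 0.1123], [0.0172, 0.0194, 0.1223]]
top 82 [0.0022 0.0053 0.1202] [[-0.0116, -0.0099, 0.1167], [0.0161, 0.0185, 0.1224]]
(array([-0.00254344, -0.00256516,  0.06528606]), array([-8.50542273e-05, -1.50231570e-03, -6.14708081e-05])) 0.0015059765444626106 [ 0.31  0.07 -0.5   2.2   0.08  0.35 -0.39] [ 0.2 -0.6 -0.2] 3.95
```

View pics/c1.png

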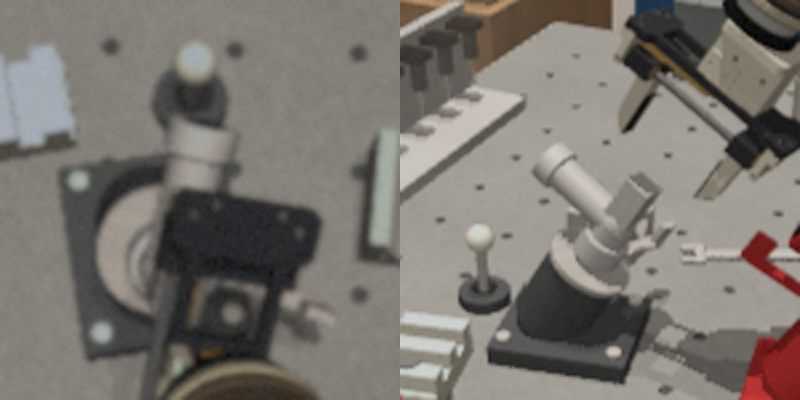

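Emit:
arm_command --targets '[[[0.0005,-0.001,0.015,0,0,0],[0,0,0.015,0,0,0],[0,0,0,0,0,0]]]'

```text
clock: 4.32
position: [0.5386, 0.0458, 0.2245]
ee_rot: [2.115, 1.843, 0.655]
force: [0.4, -0.1, 0.5]
width: 0.999
gripper_force: 0.0
```

```bash
python3 g.py .106
```

```text
(array([-0.003025  , -0.00242859,  0.03587037]), array([ 0.00241497, -0.00122325,  0.00124888])) 0.0029812915581766903 [ 0.24  0.13 -0.46  2.21  0.21  0.29 -0.52] [ 0.4 -0.1  0.5] 4.325
```

Emit:
arm_command --targets '[[[0,-0.001,0.012,0.002,0,0],[0,0,0.012,0,0,0],[0,0,0.012,0,0,0],[0,0,0,0,0,0]]]'

```text
clock: 4.82
position: [0.5552, 0.0493, 0.1925]
ee_rot: [2.116, 1.845, 0.653]
force: [-0.0, -0.9, 0.1]
width: 0.998
gripper_force: 0.0
```

```bash
python3 - <<'E'
from h import *
a=shot('side');b=shot('top')
f=lambda i,r0,r1,c0,c1:cv2.resize(i['pixels'][r0:r1,c0:c1,::-1],(400,400),interpolation=cv2.INTER_CUBIC)
cv2.imwrite('pics/c2.png',np.hstack([f(b,110,210,275,375),f(a,130,230,250,350)]))
E
python3 g.py .106
```

```text
(array([-2.88998254e-03, -8.81033288e-04, -5.33513871e-05]), array([ 0.00030674, -0.00141604,  0.00175231])) 0.002273729332831036 [ 0.13  0.2  -0.35  2.23  0.35  0.21 -0.66] [ 0.  -0.3  0.5] 4.925
```

View pics/c2.png

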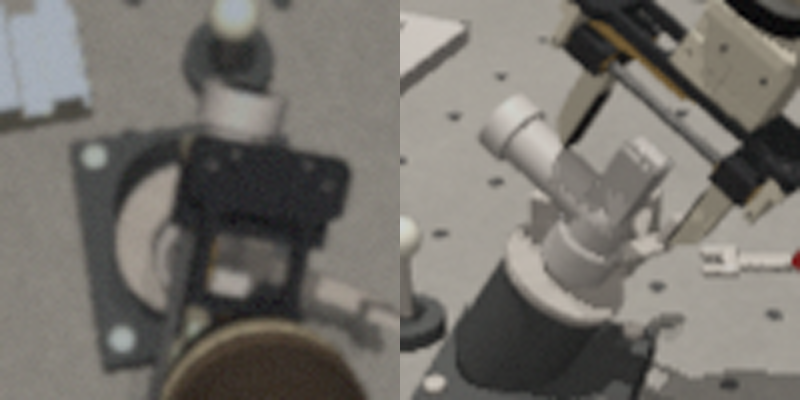

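```bash
cat > tf.py <<'E'
from h import *
o=arm.observe();R0=R.from_rotvec(o['ee_rot']).as_matrix()
for n in('side','top'):
    P=(cloud(shot(n)).reshape(-1,3)-o['position'])@R0
    m=(abs(P[:,0])<.03)&(abs(P[:,2]-.0)<.02)
    for nm,k in (('sq',m&(abs(P[:,1])<.025)),('f+',m&(P[:,1]>.035)&(P[:,1]<.075)),('f-',m&(P[:,1]<-.035)&(P[:,1]>-.075))):
        if k.sum()>5: print(n,nm,k.sum(),np.percentile(P[k],[5,50,95],axis=0).round(4).tolist())
E
python3 tf.py
```

```text
side sq 215 [[-0.0105, -0.0128, -0.0158], [0.0128, -0.0001, -0.0054], [0.0158, 0.0152, 0.0173]]
side f+ 92 [[-0.007, 0.0477, -0.0177], [0.011, 0.0524, -0.0037], [0.0136, 0.0638, 0.0128]]
side f- 77 [[0.005, -0.0616, -0.0189], [0.0113, -0.0527, -0.005], [0.0137, -0.0449, 0.0109]]
top sq 85 [[-0.0147, 0.0037, -0.0147], [-0.0057, 0.0121, -0.0127], [0.0033, 0.0149, 0.0123]]
```

Emit:
arm_command --targets '[[[0,0,0,0,0,0],[0,0,0,0,0,0],[0,0,0,0,0,0],[0,0,0,0,0,0],[0,0,0,0,0,0],[0,0,0,0,0,0]]]' --jaw 0.02 --newtons 15

```text
clock: 5.78
position: [0.5547, 0.0494, 0.1911]
ee_rot: [2.117, 1.847, 0.652]
force: [0.2, -0.6, 0.3]
width: 0.397
gripper_force: 0.0
```

```bash
python3 g.py .106; python3 -c "
from h import *
o=arm.observe();R0=R.from_rotvec(o['ee_rot']).as_matrix();print((R0.T@o['force']).round(1),o['width']*.0918,o['gripper_force'],o['ft_torque'].round(2))"
```

```text
(array([-0.00270051,  0.00016289, -0.0012181 ]), array([-0.00154239, -0.00149141,  0.00204403])) 0.0029633289596152656 [ 0.13  0.21 -0.35  2.23  0.35  0.21 -0.66] [ 0.2 -0.6  0.3] 5.775
[-0.5  0.4 -0.2] 0.036408580913814284 0.0 [-0.12  0.45  0.08]
```

Still closing, so I'll continue.

Emit:
arm_command --targets '[[[0,0,0,0,0,0],[0,0,0,0,0,0],[0,0,0,0,0,0],[0,0,0,0,0,0]]]'

```text
clock: 6.28
position: [0.5551, 0.0494, 0.1915]
ee_rot: [2.117, 1.846, 0.653]
force: [2.5, -0.3, -0.3]
width: 0.328
gripper_force: 14.9
```

```bash
python3 g.py .106; python3 -c "
from h import *
o=arm.observe();R0=R.from_rotvec(o['ee_rot']).as_matrix();print((R0.T@o['force']).round(1),o['width']*.0918,o['gripper_force'],o['ft_torque'].round(2))"
```

```text
(array([-0.00277573, -0.00040987, -0.0010959 ]), array([-0.00054241, -0.00174149,  0.00188999])) 0.0026266079809614 [ 0.13  0.21 -0.35  2.23  0.35  0.21 -0.66] [ 2.5 -0.3 -0.3] 6.275
[-0.1  2.   1.5] 0.03014637089047689 14.873813688755035 [-0.25 -0.25 -0.18]
```

Gripped flat on at 30.1 mm with low side forces. I'll turn it part way and check.

Emit:
arm_command --targets '[[[0,0,0,0,0,0],[0,0,0,0,0,0],[0,0,0.0001,0,0,0.1],[0,0,0.0001,0,0,0.1],[0,0,0.0001,0,0,0.1],[0,0,0.0001,0,0,0.1],[0,0,0.0001,0,0,0.1],[0,0,0,0,0,0]]]' --newtons 40

```text
clock: 7.28
position: [0.556, 0.0493, 0.1915]
ee_rot: [2.597, 1.307, 0.753]
force: [6.1, -2.2, 0.5]
width: 0.325
gripper_force: 39.7
```

```bash
cat > st.py <<'E'
from h import *
o=arm.observe();R0=R.from_rotvec(o['ee_rot']).as_matrix();print((R0.T@o['force']).round(1),o['width']*.0918,o['gripper_force'],(R0.T@o['ft_torque']).round(2),o['joints'].round(2))
x=np.load('x.npy');y=stub(o['position']+R0[:,1]*1,x)-stub(o['position'],x);print('q of tool y',np.arctan2(-y[1],y[0]), 'tcp stub',stub(o['position'],x).round(4))
E
python3 st.py
```

```text
[1.5 5.9 2.3] 0.02981392495489084 39.74515914916992 [-1.37  0.09  0.08] [ 0.02  0.2  -0.22  2.24  0.21  0.19 -1.02]
q of tool y 0.8315241879323192 tcp stub [0.002  0.0022 0.1045]
```

Emit:
arm_command --targets '[[[0,0,0.0001,0,0,0.1],[0,0,0.0001,0,0,0.1],[0,0,0.0001,0,0,0.1],[0,0,0.0001,0,0,0.1],[0,0,0.0001,0,0,0.1],[0,0,0,0,0,0]]]'

```text
clock: 8.02
position: [0.5566, 0.0487, 0.1912]
ee_rot: [2.953, 0.647, 0.813]
force: [6.5, -4.1, 0.9]
width: 0.325
gripper_force: 39.7
```

Emit:
arm_command --targets '[[[0,0,0.0001,0,0,0.1],[0,0,0.0001,0,0,0.1],[0,0,0.0001,0,0,0.1],[0,0,0.0001,0,0,0.1],[0,0,0.0001,0,0,0.1],[0,0,0,0,0,0]]]'

```text
clock: 8.78
position: [0.5566, 0.0481, 0.1906]
ee_rot: [-2.924, 0.102, -0.766]
force: [5.9, -5.8, 1.3]
width: 0.322
gripper_force: 39.9
```

```bash
python3 st.py
cat > meas.py <<'E'
from h import *
import sys
from scipy.optimize import least_squares
x=np.load('x.npy')
a=shot('side');b=shot('top')
f=lambda i,r0,r1,c0,c1:cv2.resize(i['pixels'][r0:r1,c0:c1,::-1],(400,400),interpolation=cv2.INTER_CUBIC)
cv2.imwrite('pics/'+sys.argv[1],np.hstack([f(b,110,210,295,395),f(a,130,230,250,350)]))
q0=float(sys.argv[2])
for n,i in (('side',a),('top',b)):
    S=stub(cloud(i).reshape(-1,3),x); E=elb(S,q0)
    m=(E[:,0]>.035)&(E[:,0]<.105)&(abs(E[:,1])<.03)&(E[:,2]>.034)&(E[:,2]<.087)
    if m.sum()>20:
        def res(y):
            e=elb(S[m],y[0]); leg=e[:,[1,2,0]]-[y[1],.06,0]
            return np.minimum(cyl(leg,.018,0,.1),cyl(leg,.023,.08,.1))
        r=least_squares(res,[q0,0],loss='soft_l1',f_scale=.002); y=r.x
        r1=least_squares(lambda t:res([t[0],0]),[q0],loss='soft_l1',f_scale=.002)
        print(n,m.sum(),'leg q,off',y.round(4),'tip dir at r=.1:',(y[0]-np.arctan2(y[1],.1)).round(4),'q only',r1.x.round(4),'res',np.median(abs(r.fun)).round(4))
    phi=np.arctan2(-S[:,1],S[:,0]);rr=np.hypot(S[:,0],S[:,1])
    k=(abs(rr-.115)<.011)&(S[:,2]>.013)&(S[:,2]<.034)&(abs(phi-2.08)<.12)
    if k.sum()>5: print(n,'blade',k.sum(),np.percentile(phi[k],[5,25,50,75,95]).round(3))
E
python3 meas.py c3.png 1.83
```

```text
[6.3 5.4 1.2] 0.02957920223049751 39.90139603614807 [-1.71  1.14  0.15] [-0.21  0.18  0.04  2.25 -0.09  0.18 -1.73]
q of tool y 1.8330022791515745 tcp stub [0.0019 0.0009 0.1035]
side 54 leg q,off [1.8658 0.004 ] tip dir at r=.1: 1.8259 q only [1.8135] res 0.0006
side blade 26 [2.028 2.059 2.089 2.094 2.098]
top 187 leg q,off [ 1.8339 -0.    ] tip dir at r=.1: 1.8344 q only [1.8345] res 0.0006
```

View pics/c3.png

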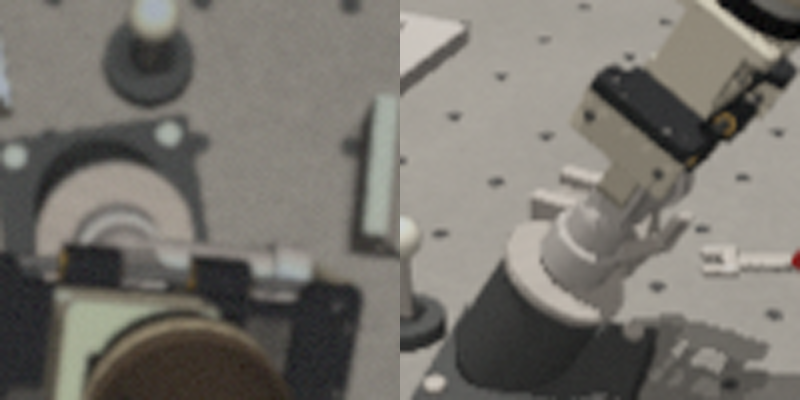

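Run:
```python
from h import *
from scipy.optimize import least_squares
x=np.load('x.npy')
for n,i in (('s','f0'),('t','f0'),('s','f1'),('t','f1')):
    S=stub(np.load(i+'.npz')[n].reshape(-1,3),x);E=elb(S,2.07)
    m=(abs(E[:,0]-.115)<.018)&(abs(E[:,1])<.014)&(E[:,2]>.016)&(E[:,2]<.042)
    g=lambda y:box(elb(S[m],y[0])-[y[1],0,y[2]],[.117,0,.016],[.011,.004,.016])
    for q0 in (2.0,2.07,2.14):
        r=least_squares(g,[q0,0,0],loss='soft_l1',f_scale=.0015);print(n,i,m.sum(),r.x.round(4),r.cost*1e6)
    k=m&(E[:,2]>.028); e=E[k];print('  top pts',k.sum(),np.percentile(e[:,1],[3,50,97]).round(4))
```

```text
s f0 35 [ 2.103  -0.008   0.0024] 52.11433067203975
s f0 35 [ 2.0593 -0.0024  0.0029] 12.097783899667213
s f0 35 [ 2.1137 -0.003   0.0059] 59.84720997057268
  top pts 17 [-0.0037  0.0003  0.0041]
t f0 48 [ 2.0398e+00 -5.0000e-04  1.1500e-02] 88.79919516130643
t f0 48 [ 2.0836e+00 -7.0000e-04  6.0000e-04] 14.565755877106714
t f0 48 [ 2.083e+00 -9.000e-04  4.000e-04] 14.323696701472977
  top pts 35 [-0.0051 -0.0013  0.0025]
s f1 35 [ 2.09   -0.003   0.0175] 49.58268377611785
s f1 35 [ 2.0586 -0.0024  0.0033] 15.700635320324452
s f1 35 [ 2.0591e+00 -2.0000e-03  1.1500e-02] 26.540794836521364
  top pts 16 [-0.0028  0.0001  0.0036]
t f1 48 [ 2.0836e+00 -1.1000e-03  1.5200e-02] 41.72162399066873
t f1 48 [ 2.0828e+00 -1.4000e-03  7.0000e-04] 15.906708598371443
t f1 48 [ 2.0828e+00 -1.4000e-03  7.0000e-04] 15.906708598366746
  top pts 34 [-0.0048 -0.0013  0.0026]
```

Emit:
arm_command --targets '[[[0,0,0.0001,0,0,0.085],[0,0,0.0001,0,0,0.08],[0,0,0.0001,0,0,0.08],[0,0,0,0,0,0],[0,0,0,0,0,0]]]'

```text
clock: 9.5
position: [0.5565, 0.048, 0.1902]
ee_rot: [-2.839, 0.448, -0.725]
force: [3.9, -6.6, 2.5]
width: 0.328
gripper_force: 40.0
```

```bash
python3 st.py; python3 meas.py c4.png 2.08
```

```text
[ 6.5  4.6 -0.9] 0.030121177501051536 39.95193600654602 [-1.5   1.35  0.17] [-0.26  0.18  0.1   2.26 -0.16  0.18 -1.9 ]
q of tool y 2.076649792362824 tcp stub [0.0016 0.0008 0.1032]
side 178 leg q,off [2.0766e+00 1.7000e-03] tip dir at r=.1: 2.0591 q only [2.0531] res 0.0012
side blade 12 [2.04  2.072 2.093 2.098 2.101]
top 122 leg q,off [ 2.0791e+00 -3.0000e-04] tip dir at r=.1: 2.082 q only [2.0825] res 0.0006
```

View pics/c4.png

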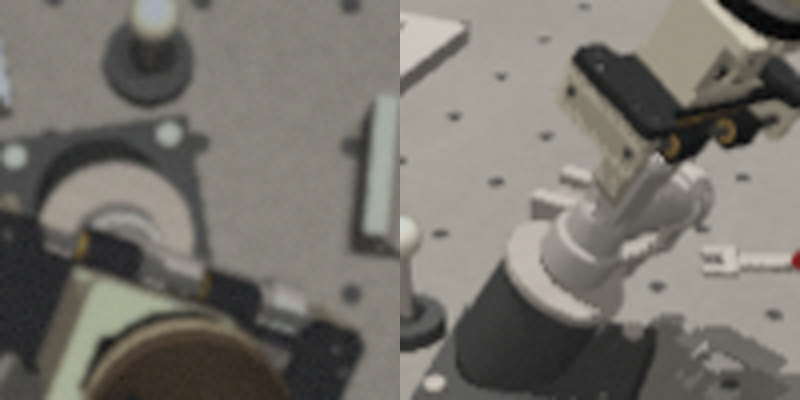

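Both cameras agree that the outlet is on the blade: 2.082 against 2.083 from the top, 2.06 against 2.06 from the side. I'll release and back off along the axis.

Emit:
arm_command --targets '[[[0,0,0,0,0,0],[0,0,0,0,0,0],[0,0,0,0,0,0],[0,0,0,0,0,0],[0,0,0,0,0,0],[0,0,0,0,0,0]]]' --jaw 0.07

```text
clock: 10.35
position: [0.5555, 0.0496, 0.1896]
ee_rot: [-2.84, 0.444, -0.722]
force: [0.7, 0.6, -0.0]
width: 0.76
gripper_force: 0.0
```

Emit:
arm_command --targets '[[[0,0,-0.01,0,0,0],[0,0,-0.015,0,0,0],[0,0,-0.02,0,0,0],[0,0,-0.03,0,0,0],[0,0,-0.03,0,0,0],[0,0,-0.03,0,0,0],[0,0,-0.03,0,0,0],[0,0,0,0,0,0]]]'

```text
clock: 11.35
position: [0.4747, 0.0332, 0.3357]
ee_rot: [-2.836, 0.445, -0.728]
force: [0.4, 0.3, -0.1]
width: 0.761
gripper_force: 0.0
```

```bash
python3 st.py; python3 meas.py c5.png 2.08
```

```text
[ 0.2 -0.3  0.3] 0.06986059792471891 0.0 [-0.25 -0.57  0.03] [-0.35 -0.18  0.15  2.19  0.05  0.61 -2.11]
q of tool y 2.075093942696718 tcp stub [0.0024 0.002  0.2708]
side 194 leg q,off [2.0797e+00 1.8000e-03] tip dir at r=.1: 2.0617 q only [2.0556] res 0.0012
side blade 12 [2.06  2.086 2.097 2.099 2.101]
top 500 leg q,off [2.0854e+00 1.0000e-04] tip dir at r=.1: 2.0845 q only [2.0842] res 0.0007
top blade 17 [2.049 2.053 2.068 2.1   2.112]
```

View pics/c5.png

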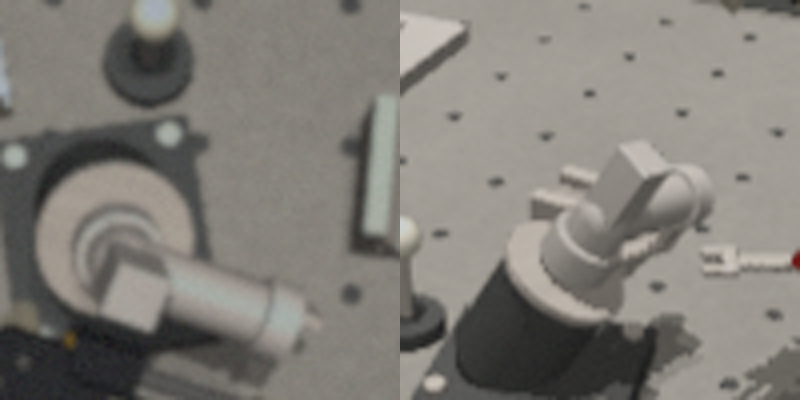

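The elbow is free and points over the blade, whose tip shows just beyond the outlet at (315,320) in the top crop. The hand is well clear, so I'm handing in.

```bash
python3 -c "
from cell import arm
print(arm.sign_off())"
```

```text
the job is handed in; nothing more can be done
None
```

I screwed the elbow on by about 1.75 rad until its outlet pointed at the pointer blade (2.084 rad against the blade's 2.083 in the top camera, and matching in the side camera), then let go, backed the arm clear and handed the job in at about 11.5 s.

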